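# Feed a sealed sauce cup through the one-way flaps of a feed lane

## Task

Load the sealed sauce cup that stands alone on the worktop into the steel feed lane: set it upright in the flared mouth and push it straight through the pair of sprung one-way flaps, on until the row of cups has closed up without gaps and the front cup is fully home against the stop, with both flaps sprung shut behind the new cup. Feel for the end and press the row home gently, since ramming it pops the snap lids; keep the cups upright and leave the things round about where they stand.

Things in the scene. Friction and masses are not known exactly. Their poses are not given: they have to be found in the camera images.
- cup_new_center (a point): The sealed sauce cup to load: white, flat snap lid, round, 49 mm high, about 90 g; 73 mm across the lid rim (its widest part, 42 to 49 mm up), wall tapering to about 60 mm at 20 mm height and 50 mm at the foot. Stands upright on the worktop left of the lane. Point: its centre, 24.5 mm up. Grip it round the wall or slide it. Lids pop if cup is pressed on cup with over 12 N.
- cup_mid_center (a point): Second cup of the row, same kind, standing loose in the lane; point at its centre, 24.5 mm above its foot. There are gaps before and behind it.
- cup_front_center (a point): Front cup of the row, same kind, loose in the lane short of the stop; point at its centre, 24.5 mm above its foot. The stop is a rigid steel bar clamped across the lane at the pick-up end; it is adjustable, its face 220 to 245 mm from the lane's origin, and its place is not measured: feel for it. So the new cup's centre ends 38 to 65 mm past the flaps.
- lane: Feed lane fixed on the worktop: two upright steel walls 52 mm high, 79 mm apart inside, no floor (cups slide on the worktop). Origin: on the worktop midway between the flap pivots; x = feeding direction (mouth to stop), z up. Flap pocket x = -12 to 34 mm, wider than the lane. Clear cover on top from x = -16 to 130 mm; beyond that the lane is open at the top.
- lane_mouth (a point): Middle of the lane's flared mouth, on the worktop, at x = -70 mm of the lane: 111 mm wide here, narrowing evenly to 79 mm at x = -13 mm; open at the top. Axes as the lane's.
- notch_end (a point): Closed end (x = 70 mm of the lane) of the finger notch, 44 mm wide, that runs along the middle of the clear cover from its edge at x = -16 mm, at cover height. The cover is 3 mm thick, 52 to 55 mm above the worktop, screw heads to 57 mm. A cup cannot pass the notch, shut fingers pointing down can reach through it to push a cup. Axes as the lane's.
- flap_l (a joint): Blue sprung flap on the lane's +y side: upright leaf 23 mm long, 14 to 50 mm above the worktop, on a vertical pin at x = 0, y = 44.5 mm of the lane. 0 = shut, square across the lane (a stop keeps it from swinging to the mouth); grows to 1.45 rad as it swings in the feeding direction; its spring shuts it. A gap of 43 mm, enough for shut fingers, stays between the shut leaves.
- flap_r (a joint): The same flap mirrored, on the -y side (y = -44.5 mm): 0 = shut, to 1.45 open. Together the flaps resist a cup with up to about 6 N and push it back out if it is let go too early; the cup's centre must be over 31 mm past x = 0 for them to shut behind it.
- bottle: Bystander: drink bottle with orange cap, 58 mm across, 182 mm high, standing beside the lane on its far side; origin under its foot.
- empties: Bystander: stack of empty clear sauce cups, 70 mm across, 69 mm high, on the far side of the lane; origin under its foot.
- timer: Bystander: white kitchen timer, 27 x 68 x 66 mm, standing on the near side of the lane; origin under its foot.

How it is judged:
On the way, in this order (a step that is already met when the one before it is completed fails the run):
1. the new cup, pushed from the mouth, swings both flaps open in the feeding direction (value of joint each of flap_l, flap_r above 0.4 rad and x of cup_new_center in the frame of lane between -0.035 and 0.031 m and y of cup_new_center in the frame of lane between -0.008 and 0.008 m), for 0.1 s.
2. the closed-up row is pressed home: the front cup bears on the stop, a part of the lane (x of cup_front_center in the frame of lane above 0.182 m and horizontal distance between cup_mid_center and cup_front_center below 0.075 m and horizontal distance between cup_new_center and cup_mid_center below 0.075 m and x of cup_new_center in the frame of lane above 0.03 m and contact force between cup_front and lane above 2 N), for 0.04 s.
At the end, for the whole second after the job is handed in: Both flaps are shut (under 0.1 rad) behind the new cup, the front cup has been pressed on the stop and the three cups stand upright, rim to rim (no gap over about 2.4 mm between cups) (x of cup_front_center in the frame of lane above 0.182 m and horizontal distance between cup_mid_center and cup_front_center below 0.075 m and horizontal distance between cup_new_center and cup_mid_center below 0.075 m and x of cup_new_center in the frame of lane above 0.03 m and value of joint each of flap_l, flap_r below 0.1 rad and angle between each of cup_new_center, cup_mid_center, cup_front_center's own z axis and vertical below 0.1 rad); the robot touches nothing.
It fails at once if the row is rammed: new cup and second cup pressed together with more than 12 N (contact force between cup_new and cup_mid above 12 N).
It fails at once if a cup tips over by more than 0.35 rad (angle between any of cup_new_center, cup_mid_center, cup_front_center's own z axis and vertical above 0.35 rad).
It fails at once if a bystander is shifted by more than 20 mm (distance of any of bottle, empties, timer from where it was at the start of the episode above 0.02 m).
It also fails if it takes over 59 s, if anything falls off the work surface, if the arm or the gripper's body presses on something with over 40 N, if the wrist force passes 120 N, or if a joint passes its speed limit or range.

## Robot

A 6-joint arm with a two-finger parallel gripper is mounted at the origin on a cart in front of the work surface, level with it; the furniture and walls round the work are solid. World frame = base frame: x ahead of the robot, y to its left, z up, the work surface at z = 0. Lengths are in m, angles in rad, forces in N, time in s.
With the tool pointing down it reaches from about 0.375 to 0.925 m from the base axis. Payload 5.7 kg.
Tool frame: the origin (TCP) lies on the mounting face of the last link; the fingertips stand 182 mm ahead of it and the grasp point (between the pads) lies 163 mm ahead of it (arm.tips_ahead is the distance from the TCP to the fingertips, in m); z points along the fingers, y is the line along which they close (so a half turn about z gives the same grasp; the last joint's range is limited). The gripper opens to 88 mm and grips with 3 to 60 N. Pads are 20 mm wide; open, the fingers measure 115 mm over their backs; the gripper's body (75 mm by 178 mm) begins 61 mm behind the grasp point.
Start: joints at [-1.347, 0.359, 1.51, -0, 1.272, -0.115], TCP at [0.199, -0.566, 0.405] pointing down, gripper open.
Joint ranges: [-2.97, 2.97], [-1.01, 2.36], [0.21, 2.38], [-0.96, 4.11], [0.2, 2.71], [-2.98, 2.98]. Speed limits (rad/s): [2.39, 2.39, 3.14, 3.14, 3.14, 3.14].

## Interface

Orientations are given as a 3x3 rotation matrix whose columns are the frame's x, y, z axes.
In Python, from rig import arm gives the robot as it stands. The module is installed in compiled form; this text tells all that it offers.
- The arm moves only by the tool arm_command, never from a script. Its argument "motion" is a list of rows, each a list of 3 entries, a list of its own where there are three numbers: the shift along the world's x, y, z in m, then the turn, a rotation vector about the world's x, y, z in degrees, then the finger opening in m, from 0 to 0.0878. A call has 1 to 8 rows; each row is the pose to reach, as a shift and turn from the pose commanded when the call began; what a row does not reach only later rows make up. A row lasts 1/10 s, in which the tool goes at most 50 mm and 8.59 degrees, less where a joint would pass 70% of its speed; a pose out of reach is approached as far as the arm can. A call with a gripper value outside its range is refused whole. The fingers move at their own pace and stop on an object; "force" is the grip in N (left out, the last holds). Time passes only in rows, so rows that repeat a pose let the fingers close. It gives the time, the measured TCP pose, the force, the opening and the grip force at its end, in the units of the state.
- arm.sense(): the state, without advancing time (a new reading comes with each control period).
- arm.camera(name): name is "scene" or "top" or "wrist"; returns (picture, depth): 480x640x3 uint8, red, green, blue; 480x640 float32, m along the optical axis (not along the pixel's ray), 0 where there is no reading.
- arm.camera_params(name): a dict with "fov_y" (degrees; the focal length in pixels is half the picture's height over the tangent of half this angle, whatever the lens; pixels are square), "cx", "cy" (the principal point, pixels), "k1" (the pictures are not rectified: a ray, as slopes to the right and down, at radius r is drawn at 1 + k1 r^2 times it, then the intrinsics apply), "world_from_camera" (4x4, takes a point from camera to world coordinates); the wrist camera has in their place "mount" (4x4, takes a point from camera to tool coordinates, whose origin is the TCP and whose axes are the flange's). Camera axes: x right, y up, looking along -z (the intrinsics and any distortion apply to the point x, -y, -z); pixel columns grow to the right and rows downward; lengths in m; the calibration is good to about 2 mm. A picture is of the moment at which its call begins: read the wrist's pose just before it. camera_params takes no time and is no camera call.
- arm.finish_job(): hands the job in; it is judged then, once.
Trained networks look in the newest picture that a camera, given by its name, has taken for a name from the list of things; names that differ only in an ending like _2 or _b are one class to them, and where a whole thing is asked for, a point or a joint stands for the part that bears it (a point fixed in the world has none). Each returns a list of dicts, best first, with "conf" (0 to 1); they miss things now and then, are a little off and sometimes report something else, mostly with a low value. They report only what shows in the picture. A call takes as long as a camera call.
- arm.masks_of(camera, query): "mask" (480x640 bool, what is visible of it).
- arm.spot_point(camera, query): "position" ([x, y, z] in m, in world coordinates, good to about 4 mm: a listed point, or the origin of a listed thing).
The state is a dict: "time_s": time; "joints": joint angles; "joint_vel": joint speeds; "tau": joint torques, N m; "position": TCP position; "tool_rot": TCP orientation; "wrist_force": force on the tool from outside, world axes, zero at the start; "moment": the same for the moment, N m; "finger_gap": finger opening in m; "grip_force": force on a finger pad.
Only numpy, scipy, OpenCV 4.12 (cv2) and the standard library are available. Lean on these libraries where they do the work, as an engineer would, in place of code of your own. Each camera call takes 0.05 s, during which the arm holds its last target. There are 200 camera calls.

## Working session

There is one attempt and no reset: what is moved stays moved. The work goes in short steps, Python scripts to look and compute and a tool call to move; the robot and the scene stay as the last step left them, time stands still between calls to the robot, and variables do not carry over. Pictures are saved under pics/ and viewed, at most 10 in all, crops included, and the job is handed in when it is done.

Besides the shell and the picture viewer there is one more tool, called after ">>>" in YAML: its name, and indented under it one key for each argument. arm_command: Moves the arm, as the interface text tells. Its arguments: {"type":"object","properties":{"motion":{"type":"array","items":{"type":"array"}},"force":{"type":"number"}},"required":["motion"]}

```bash
mkdir -p pics; python3 - <<'E'
from rig import arm
import cv2,numpy as np
for c in ["scene","top"]:
    p,d=arm.camera(c); cv2.imwrite(f"pics/{c}0.png",p[:,:,::-1])
    for q in ["cup_new_center","cup_mid_center","cup_front_center","lane","lane_mouth","notch_end","bottle","empties","timer"]:
        print(c,q,[(np.round(r["position"],4).tolist(),round(r["conf"],2)) for r in arm.spot_point(c,q)[:4]])
s=arm.sense();print(s["time_s"],s["position"],s["tool_rot"],s["wrist_force"])
E
```

```text
scene cup_new_center [([0.5721, 0.2428, 0.0259], 0.8)]
scene cup_mid_center [([0.5302, -0.1077, 0.0222], 0.8), ([0.5712, 0.2427, 0.0217], 0.43)]
scene cup_front_center [([0.5576, -0.2072, 0.0275], 0.71)]
scene lane [([0.5108, -0.0361, 0.0014], 0.56)]
scene lane_mouth [([0.5123, -0.0357, 0.0031], 0.66)]
scene notch_end [([0.5279, -0.1006, 0.0564], 0.96)]
scene bottle [([0.6536, -0.0698, 0.0005], 0.89), ([0.6647, 0.0165, -0.0025], 0.58)]
scene empties [([0.665, 0.0176, -0.0041], 0.83)]
scene timer [([0.4337, -0.1682, 0.0043], 0.68)]
top cup_new_center [([0.5709, 0.2455, 0.0271], 0.73)]
top cup_mid_center [([0.5292, -0.1095, 0.0283], 0.89)]
top cup_front_center [([0.5573, -0.2049, 0.0228], 0.72)]
top lane [([0.5112, -0.0408, -0.0017], 0.65)]
top lane_mouth []
top notch_end [([0.5304, -0.101, 0.0567], 0.7)]
top bottle [([0.6559, -0.0702, -0.004], 0.88)]
top empties [([0.6606, 0.0165, 0.0036], 0.79)]
top timer [([0.4325, -0.17, -0.0021], 0.62)]
1.0 [ 0.19941726 -0.56587099  0.40463923] [[ 9.43135513e-01  3.32408490e-01 -3.03017927e-05]
 [ 3.32408491e-01 -9.43135510e-01  6.58668070e-05]
 [-6.68401085e-06 -7.21938979e-05 -9.99999997e-01]] [ 0.00990551 -0.05070363  0.21127574]
```

View pics/top0.png

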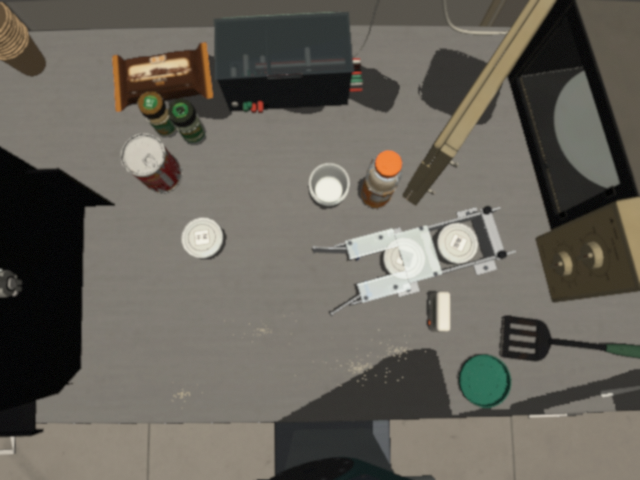

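View pics/scene0.png

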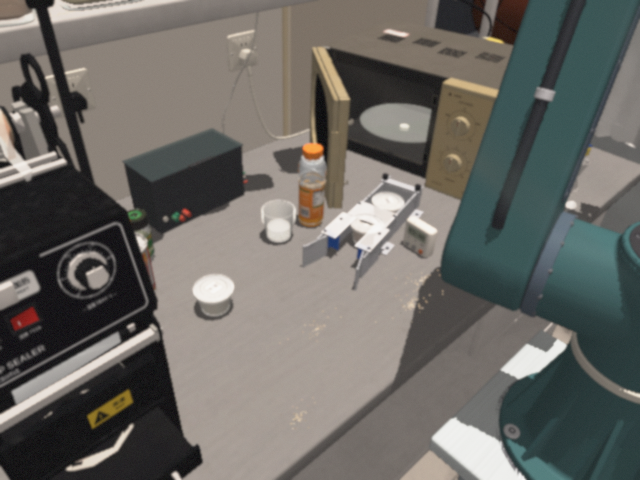

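The top view shows the new cup at (203,238), the lane running from its mouth at about (330,275) to the stop at about (500,235), the bottle at (382,180), the empties at (329,186) and the timer at (440,312). The scene view agrees: the lane feeds towards -y, turned about 16° towards +x. Next I'll move towards a wrist view of the lane.

>>> arm_command:
  motion:
    - [[0.05,0.1,0],[0,0,-1],0.0878]
    - [[0.11,0.22,0],[0,0,-3.4],0.0878]
    - [[0.17,0.33,0],[0,0,-3.4],0.0878]
    - [[0.22,0.42,0],[0,0,-3.4],0.0878]
    - [[0.27,0.51,0],[0,0,-3.4],0.0878]
    - [[0.27,0.51,0],[0,0,-3.4],0.0878]
    - [[0.27,0.51,0],[0,0,-3.4],0.0878]
    - [[0.27,0.51,0],[0,0,-3.4],0.0878]

```text
time_s: 1.8
position: [0.386, -0.21, 0.405]
tool_rot: [[0.961, 0.275, 0.001], [0.275, -0.961, -0.0], [0.001, 0.001, -1.0]]
wrist_force: [0.8, -0.4, 0.4]
finger_gap: 0.0882
grip_force: 0.0
```

```bash
python3 - <<'E'
from rig import arm
import numpy as np
np.set_printoptions(precision=4,suppress=True)
print(arm.camera_params("wrist"));s=arm.sense();print(s["time_s"],s["position"],s["tool_rot"],arm.tips_ahead)
E
```

```text
{'fov_y': 69.94344173472413, 'cx': 319.1215814389105, 'cy': 239.32263652655595, 'k1': -0.056567929272435584, 'mount': array([[ 0.0001,  0.9517,  0.3069,  0.0851],
       [ 1.    ,  0.0002, -0.0008,  0.0002],
       [-0.0008,  0.3069, -0.9517,  0.0187],
       [ 0.    ,  0.    ,  0.    ,  1.    ]])}
1.8 [ 0.386 -0.21   0.405] [[ 0.9613  0.2754  0.0008]
 [ 0.2754 -0.9613 -0.0005]
 [ 0.0007  0.0007 -1.    ]] 0.182
```

>>> arm_command:
  motion:
    - [[0.05,0.05,0],[0,0,0],0.0878]
    - [[0.1,0.1,0],[0,0,0],0.0878]
    - [[0.13,0.13,0],[0,0,0],0.0878]
    - [[0.13,0.13,0],[0,0,0],0.0878]
    - [[0.13,0.13,0],[0,0,0],0.0878]
    - [[0.13,0.13,0],[0,0,0],0.0878]

```text
time_s: 2.4
position: [0.5155, -0.0814, 0.4044]
tool_rot: [[0.961, 0.278, -0.001], [0.278, -0.961, -0.0], [-0.001, -0.0, -1.0]]
wrist_force: [0.5, -0.8, -0.4]
finger_gap: 0.0879
grip_force: 0.0
```

```bash
cat >h.py <<'E'
from rig import arm
import numpy as np,cv2
np.set_printoptions(precision=4,suppress=True)
def wview(name=None):
    s=arm.sense(); p,d=arm.camera("wrist"); P=arm.camera_params("wrist")
    T=np.eye(4);T[:3,:3]=s["tool_rot"];T[:3,3]=s["position"];T=T@P["mount"]
    if name: cv2.imwrite("pics/"+name,p[:,:,::-1])
    f=240/np.tan(np.radians(P["fov_y"])/2)
    K=np.array([[f,0,P["cx"]],[0,f,P["cy"]],[0,0,1]])
    v,u=np.mgrid[0:480,0:640]
    q=cv2.undistortPoints(np.stack([u,v],-1).reshape(-1,1,2).astype(float),K,np.array([P["k1"],0,0,0])).reshape(480,640,2)
    C=np.stack([q[...,0]*d,-q[...,1]*d,-d],-1)
    W=C@T[:3,:3].T+T[:3,3]; W[d==0]=np.nan
    return p,W,s
E
python3 - <<'E'
from h import *
p,W,s=wview("w1.png"); np.save("w1.npy",W); print(s["time_s"],s["position"])
for q in ["cup_mid_center","cup_front_center","lane","lane_mouth","notch_end","flap_l","flap_r"]:
    print(q,[(np.round(r["position"],4),round(r["conf"],2)) for r in arm.spot_point("wrist",q)[:2]])
E
```

```text
2.4 [ 0.5155 -0.0814  0.4044]
cup_mid_center [(array([ 0.5282, -0.1128,  0.0239]), 0.77), (array([ 0.5544, -0.2082,  0.0286]), 0.71)]
cup_front_center [(array([ 0.5589, -0.2105,  0.0269]), 0.55)]
lane [(array([ 0.5095, -0.0363, -0.0027]), 0.92)]
lane_mouth []
notch_end [(array([ 0.5299, -0.1062,  0.0515]), 0.86)]Traceback (most recent call last):
  File "<stdin>", line 4, in <module>
ValueError: it knows: bottle, cup_front_center, cup_mid_center, cup_new_center, empties, lane, lane_mouth, notch_end, timer
```

View pics/w1.png

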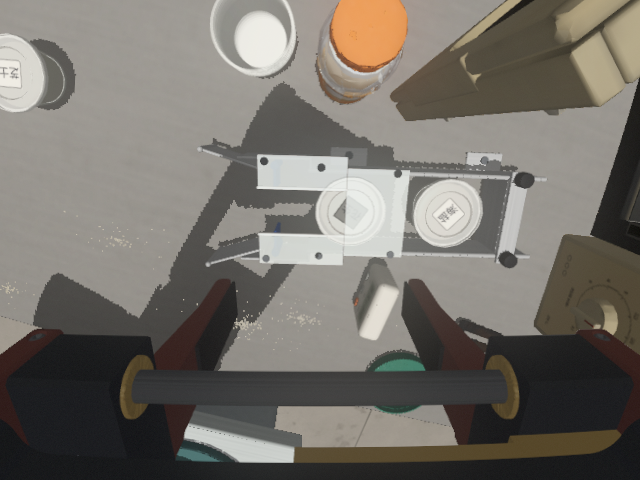

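The wrist view shows the cover's front edge at columns 257–260 (rows 155–265), the notch edges at rows 188 and 234 ending near column 345, and the cover's far edge near column 405. The flared mouth ends are at (200,149) and (208,264), and the new cup is at (20,75).

```bash
python3 - <<'E'
from h import *
P=arm.camera_params("wrist");s=arm.sense()
T=np.eye(4);T[:3,:3]=s["tool_rot"];T[:3,3]=s["position"];T=T@P["mount"]
f=240/np.tan(np.radians(P["fov_y"])/2);K=np.array([[f,0,P["cx"]],[0,f,P["cy"]],[0,0,1]])
W=np.load("w1.npy")
def ray(px,z):
    q=cv2.undistortPoints(np.array([[px]],float),K,np.array([P["k1"],0,0,0])).ravel()
    r=T[:3,:3]@np.array([q[0],-q[1],-1]); o=T[:3,3]; return (o+r*(z-o[2])/r[2])
for n,px,z in [("frontU",(257,155),.055),("frontL",(260,265),.055),("notU",(258,188),.055),("notL",(259,234),.055),("notEU",(347,190),.055),("notEL",(343,234),.055),("farU",(410,170),.055),("farL",(402,258),.055),("mouU",(201,149),.052),("mouL",(208,264),.052)]:
    print(n,ray(px,z),W[px[1],px[0]])
# lid-top points of cups by depth
m=(abs(W[...,2]-.049)<.006)
for n,c in [("mid",(.528,-.111)),("front",(.558,-.208)),("new",(.571,.244))]:
    k=m&(np.hypot(W[...,0]-c[0],W[...,1]-c[1])<.06); print(n,k.sum(),np.nanmean(W[k],0))
# wall tops z~.052-.058 
k=(W[...,2]>.035)&(W[...,2]<.062)&(W[...,0]>.35)&(W[...,0]<.7)&(W[...,1]<.08)&(W[...,1]>-.3)
np.save("pts.npy",W[k]); print(k.sum())
for q in ["cup_new_center","cup_mid_center","cup_front_center"]:
    for r in arm.masks_of("wrist",q)[:2]:
        mm=r["mask"]; (cx,cy),rad=cv2.minEnclosingCircle(np.argwhere(mm)[:,::-1].astype(np.float32)); print(q,round(r["conf"],2),cx,cy,rad,ray((cx,cy),.045))
im=np.zeros((480,640),np.uint8); im[:]=np.nan_to_num(np.clip(W[...,2]*2500,0,255)); cv2.imwrite("pics/z1.png",im)
E
```

```text
frontU [ 0.5584 -0.0098  0.055 ] [ 0.559  -0.0088  0.0579]
frontL [ 0.4501 -0.0376  0.055 ] [ 0.4267 -0.0331  0.0012]
notU [ 0.5281 -0.0178  0.055 ] [ 0.5286 -0.0166  0.0559]
notL [ 0.4828 -0.0291  0.055 ] [ 0.4836 -0.0281  0.056 ]
notEU [ 0.5498 -0.1013  0.055 ] [ 0.5508 -0.0996  0.0574]
notEL [ 0.506  -0.1107  0.055 ] [ 0.5054 -0.1102  0.0501]
farU [ 0.5849 -0.1537  0.055 ] [ 0.5851 -0.1569  0.0378]
farL [ 0.498  -0.1772  0.055 ] [ 0.4828 -0.1953  0.0008]
mouU [0.5492 0.0436 0.052 ] [0.5498 0.0437 0.0558]
mouL [0.4347 0.0157 0.052 ] [0.4366 0.0159 0.0553]
mid 1388 [ 0.526  -0.095   0.0501]
front 4744 [ 0.5564 -0.2098  0.0496]
new 3146 [0.5716 0.2282 0.0486]
23277
cup_new_center 0.88 25.163896560668945 70.66670227050781 44.471092224121094 [0.5765 0.2256 0.045 ]
cup_new_center 0.58 368.5991516113281 194.63734436035156 178.08880615234375 [ 0.5499 -0.1249  0.045 ]
cup_mid_center 0.78 332.5494689941406 212.48043823242188 23.119421005249023 [ 0.5223 -0.0953  0.045 ]
cup_front_center 0.79 446.16265869140625 211.90963745117188 36.584861755371094 [ 0.5551 -0.2073  0.045 ]
cup_front_center 0.64 24.66666603088379 71.0 44.468563079833984 [0.5761 0.2261 0.045 ]
```

>>> arm_command:
  motion:
    - [[0.01,0.05,0],[0,0,-1.6],0.0878]
    - [[0.02,0.1,0],[0,0,-1.6],0.0878]
    - [[0.03,0.15,0],[0,0,-1.6],0.0878]
    - [[0.04,0.2,-0.01],[0,0,-1.6],0.0878]
    - [[0.05,0.25,-0.03],[0,0,-1.6],0.0878]
    - [[0.056,0.29,-0.06],[0,0,-1.6],0.0878]
    - [[0.056,0.325,-0.09],[0,0,-1.6],0.0878]
    - [[0.056,0.325,-0.09],[0,0,-1.6],0.0878]

```text
time_s: 3.65
position: [0.5699, 0.2463, 0.3106]
tool_rot: [[0.968, 0.252, -0.006], [0.252, -0.968, -0.0], [-0.006, -0.001, -1.0]]
wrist_force: [-0.6, -1.0, -0.2]
finger_gap: 0.0878
grip_force: 0.0
```

```bash
python3 - <<'E'
from h import *
p,W,s=wview("w2.png"); print(s["time_s"],s["position"],s["tool_rot"])
print([(np.round(r["position"],4),round(r["conf"],2)) for r in arm.spot_point("wrist","cup_new_center")[:2]])
k=(abs(W[...,2]-.049)<.004)&(np.hypot(W[...,0]-.572,W[...,1]-.244)<.05)
q=W[k][:,:2]; print(k.sum(),q.mean(0),cv2.minEnclosingCircle(q.astype(np.float32)),np.nanmedian(W[k][:,2]))
E
```

```text
3.65 [0.5699 0.2463 0.3106] [[ 0.9677  0.2519 -0.0058]
 [ 0.2519 -0.9677 -0.0003]
 [-0.0057 -0.0012 -1.    ]]
[(array([0.5708, 0.2407, 0.0262]), 0.72)]
6684 [0.5721 0.241 ] ((0.5701642036437988, 0.24087023735046387), 0.036287564784288406) 0.049324925855969495
```

View pics/w2.png

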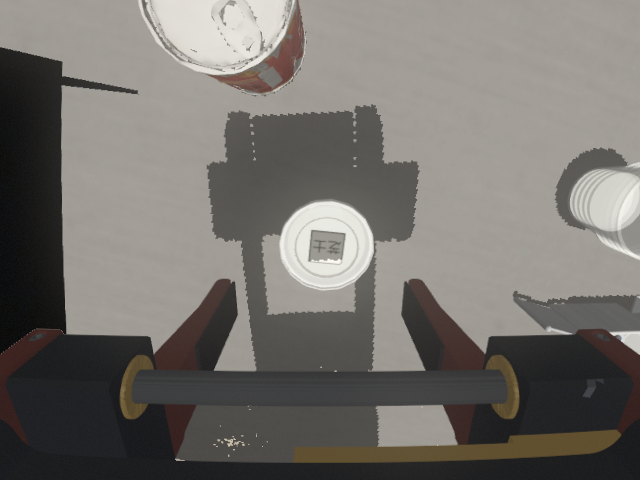

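The cup is centred at (327,245), slightly to the right of the finger midline, with the can at (245,40) and the dark sealer at the left edge. I'll check clearance to the neighbours before going down.

```bash
python3 - <<'E'
from h import *
p,W,s=wview(); print(s["position"])
R=s["tool_rot"]; L=(W-np.array([.5705,.241,0]))@np.c_[R[:,0],R[:,1],[0,0,1]]
v,u=np.mgrid[0:480,0:640]
k=(W[...,2]>.07)&(v<270)
for n,m in [("left",k&(u<150)),("can",k&(u>150)&(u<310)),("right",k&(u>500))]:
    if m.any(): print(n,m.sum(),L[m].min(0),L[m].max(0))
E
```

```text
[0.5709 0.2437 0.3134]
left 4247 [-0.0097 -0.2255  0.07  ] [ 0.1474 -0.084   0.1332]
can 10233 [ 0.1096 -0.0856  0.07  ] [ 0.1521 -0.016   0.1136]
right 236 [-0.0031  0.2021  0.07  ] [0.0593 0.2354 0.0721]
```

>>> arm_command:
  motion:
    - [[0,-0.003,-0.04],[0,0,0],0.0878]
    - [[0,-0.003,-0.08],[0,0,0],0.0878]
    - [[0,-0.003,-0.105],[0,0,0],0.0878]
    - [[0,-0.003,-0.11],[0,0,0],0.0878]
    - [[0,-0.003,-0.11],[0,0,0],0.065]
    - [[0,-0.003,-0.11],[0,0,0],0.065]
    - [[0,-0.003,-0.11],[0,0,0],0.065]
    - [[0,-0.003,-0.11],[0,0,0],0.065]
  force: 8

```text
time_s: 4.6
position: [0.5726, 0.2402, 0.2068]
tool_rot: [[0.968, 0.249, 0.004], [0.249, -0.968, 0.001], [0.004, 0.0, -1.0]]
wrist_force: [0.8, -0.9, 5.5]
finger_gap: 0.072
grip_force: 8.0
```

>>> arm_command:
  motion:
    - [[0,0,0.015],[0,0,0],0.065]
    - [[0,0,0.03],[0,0,0],0.065]
    - [[-0.012,-0.03,0.03],[0,0,0],0.065]
    - [[-0.028,-0.07,0.03],[0,0,0],0.065]
    - [[-0.044,-0.11,0.03],[0,0,0],0.065]
    - [[-0.06,-0.15,0.03],[0,0,0],0.065]
    - [[-0.074,-0.185,0.03],[0,0,0],0.065]
    - [[-0.082,-0.204,0.03],[0,0,0],0.065]

```text
time_s: 5.4
position: [0.4883, 0.0342, 0.2358]
tool_rot: [[0.969, 0.248, 0.0], [0.248, -0.969, -0.0], [0.0, 0.0, -1.0]]
wrist_force: [0.6, 0.9, -1.2]
finger_gap: 0.0725
grip_force: 8.0
```

>>> arm_command:
  motion:
    - [[0,0,0],[0,0,0],0.065]
    - [[0,0,0],[0,0,0],0.065]

```text
time_s: 5.6
position: [0.49, 0.0362, 0.2357]
tool_rot: [[0.969, 0.248, 0.002], [0.248, -0.969, 0.0], [0.002, 0.0, -1.0]]
wrist_force: [0.3, 0.0, -0.8]
finger_gap: 0.0721
grip_force: 8.0
```

```bash
python3 - <<'E'
from h import *
p,W,s=wview("w3.png"); print(s["position"],s["finger_gap"],s["wrist_force"])
E
```

```text
[0.49   0.0362 0.2357] 0.07213066576391322 [ 0.3467  0.0224 -0.8329]
```

View pics/w3.png

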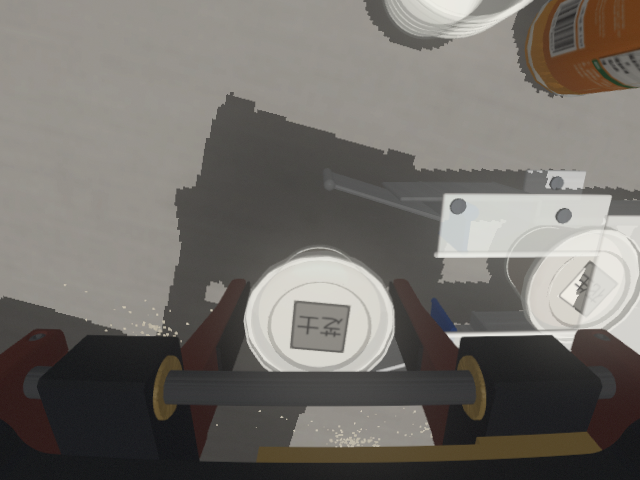

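The cup is held upright, lid at (320,325), over the mouth. The lane lies ahead with its cover edge near column 440. I'll lower it, release it and rise.

>>> arm_command:
  motion:
    - [[0,0,-0.015],[0,0,0],0.065]
    - [[0,0,-0.026],[0,0,0],0.065]
    - [[0,0,-0.03],[0,0,0],0.065]
    - [[0,0,-0.03],[0,0,0],0.0878]
    - [[0,0,-0.03],[0,0,0],0.0878]
    - [[0,0,0.01],[0,0,0],0.0878]
    - [[0,0,0.05],[0,0,0],0.0878]
    - [[0,0,0.06],[0,0,0],0.0878]

```text
time_s: 6.45
position: [0.491, 0.0363, 0.2983]
tool_rot: [[0.968, 0.249, 0.006], [0.249, -0.968, -0.0], [0.006, 0.002, -1.0]]
wrist_force: [1.3, 0.1, 1.1]
finger_gap: 0.0879
grip_force: 0.0
```

>>> arm_command:
  motion:
    - [[-0.008,0.03,0],[0,0,0],0.05]
    - [[-0.0155,0.06,0],[0,0,0],0.0]
    - [[-0.0155,0.06,0],[0,0,0],0.0]
    - [[-0.0155,0.06,0],[0,0,0],0.0]
    - [[-0.0155,0.06,0],[0,0,0],0.0]
    - [[-0.0155,0.06,0],[0,0,0],0.0]

```text
time_s: 7.05
position: [0.4743, 0.0955, 0.2944]
tool_rot: [[0.969, 0.248, -0.0], [0.248, -0.969, -0.0], [-0.0, 0.0, -1.0]]
wrist_force: [-0.4, -0.3, -0.2]
finger_gap: 0.0433
grip_force: 0.0
```

```bash
python3 - <<'E'
from h import *
p,W,s=wview("w4.png"); print(s["time_s"],s["position"],s["finger_gap"],s["wrist_force"])
u=np.array([.25,-.968,0]);v=np.array([.968,.25,0]);O=np.array([.509,-.039,0])
k=(abs(W[...,2]-.049)<.004)&(np.hypot(W[...,0]-.49,W[...,1]-.037)<.045)
q=W[k]; (c,r)=cv2.minEnclosingCircle(q[:,:2].astype(np.float32)); c=np.r_[c,0]; print(k.sum(),q.mean(0),c,r,"lane",(c-O)@u,(c-O)@v)
print([(np.round(r["position"],4),r["conf"]) for r in arm.spot_point("wrist","cup_new_center")[:1]])
t=s["position"]*[1,1,0]; print("tool lane",(t-O)@u,(t-O)@v)
E
```

```text
7.05 [0.4743 0.0955 0.2944] 0.043314162137813424 [-0.4239 -0.3441 -0.2213]
7081 [0.4903 0.037  0.0494] [0.4876 0.0362 0.    ] 0.0359969437122345 lane -0.0781095531244278 -0.0019444276119470645
[(array([0.4894, 0.0371, 0.0265]), 0.94)]
tool lane -0.13886674043719333 -1.0026065591230149e-05
```

View pics/w4.png

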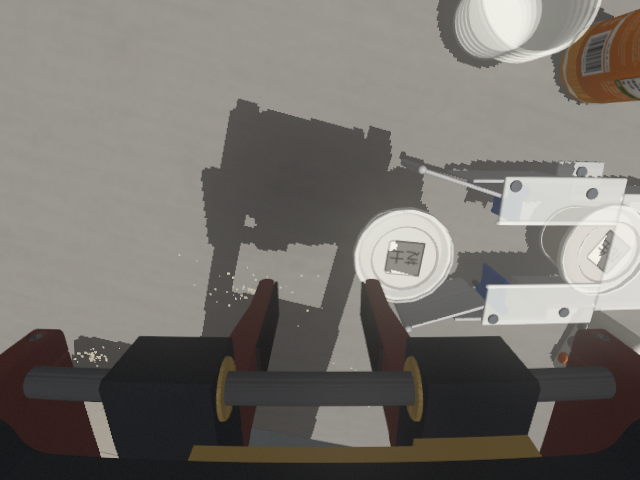

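The cup stands upright at about (404,255), centred between the mouth walls, with the fingers still closing. I'll finish closing them behind the cup and lower them.

>>> arm_command:
  motion:
    - [[0,0,0],[0,0,0],0]
    - [[0,0,0],[0,0,0],0]
    - [[0,0,0],[0,0,0],0]
    - [[0,0,0],[0,0,0],0]
    - [[0,0,-0.04],[0,0,0],0]
    - [[0,0,-0.08],[0,0,0],0]
    - [[0,0,-0.094],[0,0,0],0]
    - [[0,0,-0.094],[0,0,0],0]

```text
time_s: 7.95
position: [0.4729, 0.0961, 0.1986]
tool_rot: [[0.969, 0.249, -0.005], [0.249, -0.969, -0.0], [-0.005, -0.001, -1.0]]
wrist_force: [0.7, -0.1, 0.6]
finger_gap: 0.0006
grip_force: 0.0
```

>>> arm_command:
  motion:
    - [[0.001,-0.004,0],[0,0,0],0]
    - [[0.003,-0.0116,0],[0,0,0],0]
    - [[0.005,-0.0194,0],[0,0,0],0]
    - [[0.007,-0.027,0],[0,0,0],0]
    - [[0.009,-0.035,0],[0,0,0],0]
    - [[0.011,-0.0426,0],[0,0,0],0]
    - [[0.0135,-0.0523,0],[0,0,0],0]
    - [[0.015,-0.058,0],[0,0,0],0]

```text
time_s: 8.75
position: [0.4893, 0.0373, 0.2007]
tool_rot: [[0.969, 0.248, 0.0], [0.248, -0.969, 0.0], [0.0, -0.0, -1.0]]
wrist_force: [-0.2, 3.5, 2.0]
finger_gap: 0.0005
grip_force: 1.7
```

```bash
cat >>h.py <<'E'
u=np.array([.25,-.968,0]);v=np.array([.968,.25,0]);O=np.array([.509,-.039,0])
def rep(name=None):
    p,W,s=wview(name); t=s["position"]*[1,1,0]
    print(s["time_s"],"tool lane x %.4f y %.4f z %.4f"%((t-O)@u,(t-O)@v,s["position"][2]),"F along %.2f across %.2f"%(s["wrist_force"]@u,s["wrist_force"]@v))
    for q in ["cup_new_center","cup_mid_center","cup_front_center"]:
        for r in arm.spot_point("wrist",q)[:2]:
            c=r["position"]-O; print(q,round(r["conf"],2),"lane %.4f %.4f"%(c@u,c@v))
E
python3 -c "
from h import *
rep()"
```

```text
8.75 tool lane x -0.0788 y -0.0000 z 0.2007 F along -3.45 across 0.72
cup_new_center 0.98 lane -0.0332 -0.0068
cup_mid_center 0.65 lane 0.0763 -0.0001
```

>>> arm_command:
  motion:
    - [[0.0012,-0.0048,0],[0,0,0],0]
    - [[0.0025,-0.0097,0],[0,0,0],0]
    - [[0.0037,-0.0145,0],[0,0,0],0]
    - [[0.005,-0.0194,0],[0,0,0],0]
    - [[0.0062,-0.0242,0],[0,0,0],0]
    - [[0.0075,-0.029,0],[0,0,0],0]
    - [[0.0087,-0.0339,0],[0,0,0],0]
    - [[0.01,-0.0387,0],[0,0,0],0]

```text
time_s: 9.75
position: [0.4982, 0.0005, 0.2005]
tool_rot: [[0.969, 0.249, -0.002], [0.249, -0.969, 0.002], [-0.001, -0.003, -1.0]]
wrist_force: [-1.4, 8.2, 3.6]
finger_gap: 0.0009
grip_force: 4.5
```

```bash
python3 -c "
from h import *
rep('w5.png')"
```

```text
9.75 tool lane x -0.0410 y -0.0006 z 0.2005 F along -8.33 across 0.70
cup_mid_center 0.62 lane 0.0812 0.0001
cup_mid_center 0.25 lane 0.1021 -0.1053
```

View pics/w5.png

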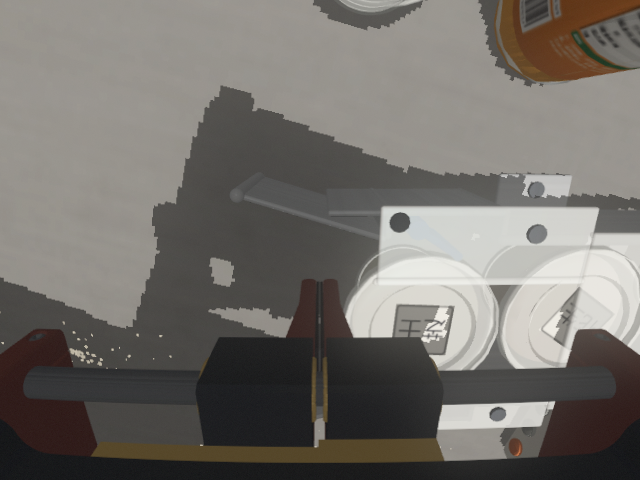

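The cup lid is now under the cover at (420,312), opening the flaps, with the mid cup just ahead at (575,310). I'll carry on through the flaps with smaller steps.

>>> arm_command:
  motion:
    - [[0.0007,-0.0029,0],[0,0,0],0]
    - [[0.0015,-0.0058,0],[0,0,0],0]
    - [[0.0022,-0.0087,0],[0,0,0],0]
    - [[0.003,-0.0116,0],[0,0,0],0]
    - [[0.0037,-0.0145,0],[0,0,0],0]
    - [[0.0045,-0.0174,0],[0,0,0],0]
    - [[0.0052,-0.0203,0],[0,0,0],0]

```text
time_s: 10.65
position: [0.5042, -0.021, 0.2006]
tool_rot: [[0.968, 0.249, 0.0], [0.249, -0.968, -0.0], [-0.0, 0.0, -1.0]]
wrist_force: [-0.5, 2.2, 1.3]
finger_gap: 0.0007
grip_force: 1.2
```

```bash
python3 -c "
from h import *
rep()"
```

```text
10.65 tool lane x -0.0186 y -0.0001 z 0.2006 F along -2.31 across 0.04
```

>>> arm_command:
  motion:
    - [[0.0003,-0.001,0],[0,0,0],0]
    - [[0.0005,-0.002,0],[0,0,0],0]
    - [[0.0008,-0.003,0],[0,0,0],0]
    - [[0.001,-0.004,0],[0,0,0],0]
    - [[0.0013,-0.005,0],[0,0,0],0]

```text
time_s: 11.35
position: [0.5055, -0.0259, 0.2006]
tool_rot: [[0.968, 0.249, 0.0], [0.249, -0.968, -0.0], [0.0, 0.0, -1.0]]
wrist_force: [0.2, 0.7, 0.7]
finger_gap: 0.0005
grip_force: 0.4
```

>>> arm_command:
  motion:
    - [[0.0003,-0.001,0],[0,0,0],0]
    - [[0.0005,-0.002,0],[0,0,0],0]
    - [[0.0008,-0.003,0],[0,0,0],0]

```text
time_s: 11.65
position: [0.5062, -0.0289, 0.2006]
tool_rot: [[0.969, 0.249, -0.0], [0.249, -0.969, 0.0], [-0.0, -0.0, -1.0]]
wrist_force: [0.0, 1.6, 0.7]
finger_gap: 0.0005
grip_force: 0.7
```

>>> arm_command:
  motion:
    - [[0.0003,-0.001,0],[0,0,0],0]
    - [[0.0005,-0.002,0],[0,0,0],0]

```text
time_s: 11.85
position: [0.5068, -0.0309, 0.2006]
tool_rot: [[0.969, 0.249, -0.0], [0.249, -0.969, 0.0], [-0.0, -0.0, -1.0]]
wrist_force: [-0.3, 1.3, 0.2]
finger_gap: 0.0008
grip_force: 0.7
```

```bash
python3 -c "
from h import *
W=np.load('w1.npy');L=np.stack([(W-O)@u,(W-O)@v,W[...,2]],-1)
k=(abs(L[...,1])<.03)&(L[...,0]>.2)&(L[...,0]<.3)&(L[...,2]>.02)
q=L[k]
for a in np.arange(.2,.28,.003):
    m=(q[:,0]>=a)&(q[:,0]<a+.003)
    if m.sum()>5: print('%.3f'%a,m.sum(),np.percentile(q[m,2],[10,50,90]))
k=(abs(L[...,2]-.049)<.004)&(L[...,0]>.133)&(L[...,0]<.222)&(abs(L[...,1])<.037)
print(cv2.minEnclosingCircle(L[k][:,:2].astype(np.float32)))
"
```

```text
0.200 121 [0.0492 0.0504 0.0515]
0.203 75 [0.0491 0.0501 0.0513]
0.206 39 [0.0481 0.0493 0.05  ]
0.224 656 [0.0237 0.0392 0.0574]
0.227 636 [0.0289 0.0514 0.0602]
0.230 168 [0.0592 0.06   0.061 ]
0.233 169 [0.059  0.0601 0.0611]
0.236 163 [0.0594 0.0602 0.061 ]
0.239 176 [0.0592 0.06   0.061 ]
0.242 124 [0.059  0.0598 0.0609]
((0.1732690930366516, 0.0027084099128842354), 0.036432743072509766)
```

The stop face is at x of about 226 mm, so contact should come within a few mm. From here I'll use half-millimetre steps.

>>> arm_command:
  motion:
    - [[0.0001,-0.0005,0],[0,0,0],0]
    - [[0.0001,-0.0005,0],[0,0,0],0]

```text
time_s: 12.05
position: [0.5069, -0.0314, 0.2006]
tool_rot: [[0.969, 0.249, 0.0], [0.249, -0.969, 0.0], [0.0, -0.0, -1.0]]
wrist_force: [-0.5, 0.2, -0.0]
finger_gap: 0.0002
grip_force: 0.4
```

>>> arm_command:
  motion:
    - [[0.0001,-0.0005,0],[0,0,0],0]
    - [[0.0001,-0.0005,0],[0,0,0],0]

```text
time_s: 12.25
position: [0.507, -0.0319, 0.2006]
tool_rot: [[0.969, 0.249, 0.0], [0.249, -0.969, 0.0], [0.0, -0.0, -1.0]]
wrist_force: [0.6, 1.0, 0.9]
finger_gap: 0.0004
grip_force: 0.5
```

>>> arm_command:
  motion:
    - [[0.0001,-0.0005,0],[0,0,0],0]
    - [[0.0001,-0.0005,0],[0,0,0],0]

```text
time_s: 12.45
position: [0.5071, -0.0324, 0.2006]
tool_rot: [[0.969, 0.249, -0.0], [0.249, -0.969, 0.0], [-0.0, -0.0, -1.0]]
wrist_force: [-0.2, 1.4, 0.2]
finger_gap: 0.0005
grip_force: 0.6
```

>>> arm_command:
  motion:
    - [[0.0001,-0.0005,0],[0,0,0],0]
    - [[0.0001,-0.0005,0],[0,0,0],0]

```text
time_s: 12.65
position: [0.5072, -0.0329, 0.2006]
tool_rot: [[0.969, 0.249, -0.0], [0.249, -0.969, 0.0], [-0.0, -0.0, -1.0]]
wrist_force: [-0.0, 1.0, 0.7]
finger_gap: 0.0005
grip_force: 0.6
```

>>> arm_command:
  motion:
    - [[0.0001,-0.0005,0],[0,0,0],0]
    - [[0.0001,-0.0005,0],[0,0,0],0]

```text
time_s: 12.85
position: [0.5073, -0.0334, 0.2006]
tool_rot: [[0.969, 0.249, -0.0], [0.249, -0.969, 0.0], [0.0, -0.0, -1.0]]
wrist_force: [-1.3, 0.8, -0.1]
finger_gap: 0.0006
grip_force: 0.6
```

>>> arm_command:
  motion:
    - [[0.0001,-0.0005,0],[0,0,0],0]
    - [[0.0001,-0.0005,0],[0,0,0],0]

```text
time_s: 13.05
position: [0.5074, -0.0339, 0.2006]
tool_rot: [[0.969, 0.249, -0.0], [0.249, -0.969, 0.0], [0.0, -0.0, -1.0]]
wrist_force: [-0.3, 0.6, 0.4]
finger_gap: 0.0004
grip_force: 0.6
```

>>> arm_command:
  motion:
    - [[0.0001,-0.0005,0],[0,0,0],0]
    - [[0.0001,-0.0005,0],[0,0,0],0]

```text
time_s: 13.25
position: [0.5075, -0.0344, 0.2006]
tool_rot: [[0.969, 0.249, 0.0], [0.249, -0.969, 0.0], [0.0, -0.0, -1.0]]
wrist_force: [0.8, 0.6, 0.4]
finger_gap: 0.0005
grip_force: 0.6
```

>>> arm_command:
  motion:
    - [[0.0001,-0.0005,0],[0,0,0],0]
    - [[0.0001,-0.0005,0],[0,0,0],0]

```text
time_s: 13.45
position: [0.5076, -0.0349, 0.2006]
tool_rot: [[0.969, 0.249, 0.0], [0.249, -0.969, 0.0], [0.0, -0.0, -1.0]]
wrist_force: [-0.8, 1.2, 1.1]
finger_gap: 0.0002
grip_force: 0.6
```

```bash
python3 -c "
from h import *
rep()
p,d=arm.camera('top');cv2.imwrite('pics/t6.png',cv2.resize(p[180:320,300:540,::-1],None,fx=3,fy=3,interpolation=2))
for q in ['cup_mid_center','cup_front_center','cup_new_center']:
  for r in arm.spot_point('top',q)[:2]:
    c=r['position']-O; print('top',q,r['conf'],c@u,c@v)"
```

```text
13.45 tool lane x -0.0043 y -0.0003 z 0.2006 F along -1.40 across -0.47
cup_new_center 0.9 lane 0.0404 0.0021
top cup_front_center 0.78 0.18740539999999997 0.00477699999999999
```

>>> arm_command:
  motion:
    - [[0.0001,-0.0005,0],[0,0,0],0]
    - [[0.0001,-0.0005,0],[0,0,0],0]

```text
time_s: 14.05
position: [0.5077, -0.0353, 0.2006]
tool_rot: [[0.969, 0.249, -0.0], [0.249, -0.969, 0.0], [0.0, -0.0, -1.0]]
wrist_force: [-0.4, 2.4, 0.4]
finger_gap: 0.0006
grip_force: 0.6
```

>>> arm_command:
  motion:
    - [[0.0001,-0.0005,0],[0,0,0],0]
    - [[0.0001,-0.0005,0],[0,0,0],0]

```text
time_s: 14.25
position: [0.5078, -0.0359, 0.2006]
tool_rot: [[0.969, 0.249, -0.0], [0.249, -0.969, 0.0], [0.0, -0.0, -1.0]]
wrist_force: [-0.4, 1.6, 0.9]
finger_gap: 0.0002
grip_force: 0.6
```

>>> arm_command:
  motion:
    - [[0.0001,-0.0005,0],[0,0,0],0]
    - [[0.0001,-0.0005,0],[0,0,0],0]

```text
time_s: 14.45
position: [0.5079, -0.0364, 0.2006]
tool_rot: [[0.969, 0.249, -0.0], [0.249, -0.969, 0.0], [0.0, -0.0, -1.0]]
wrist_force: [-0.2, 0.9, 0.7]
finger_gap: 0.0002
grip_force: 0.6
```

>>> arm_command:
  motion:
    - [[0.0001,-0.0005,0],[0,0,0],0]
    - [[0.0001,-0.0005,0],[0,0,0],0]

```text
time_s: 14.65
position: [0.508, -0.0369, 0.2006]
tool_rot: [[0.969, 0.249, 0.0], [0.249, -0.969, 0.0], [0.0, -0.0, -1.0]]
wrist_force: [0.5, 0.8, 0.6]
finger_gap: 0.0004
grip_force: 0.6
```

>>> arm_command:
  motion:
    - [[0.0001,-0.0005,0],[0,0,0],0]
    - [[0.0001,-0.0005,0],[0,0,0],0]

```text
time_s: 14.85
position: [0.5081, -0.0374, 0.2006]
tool_rot: [[0.969, 0.249, 0.0], [0.249, -0.969, 0.0], [0.0, -0.0, -1.0]]
wrist_force: [-0.4, 0.3, 0.2]
finger_gap: 0.0006
grip_force: 0.6
```

>>> arm_command:
  motion:
    - [[0.0001,-0.0005,0],[0,0,0],0]
    - [[0.0001,-0.0005,0],[0,0,0],0]

```text
time_s: 15.05
position: [0.5082, -0.0379, 0.2006]
tool_rot: [[0.969, 0.249, -0.0], [0.249, -0.969, 0.0], [0.0, -0.0, -1.0]]
wrist_force: [-0.3, 0.4, 0.6]
finger_gap: 0.0002
grip_force: 0.6
```

>>> arm_command:
  motion:
    - [[0.0001,-0.0005,0],[0,0,0],0]
    - [[0.0001,-0.0005,0],[0,0,0],0]

```text
time_s: 15.25
position: [0.5082, -0.0383, 0.2006]
tool_rot: [[0.969, 0.249, -0.0], [0.249, -0.969, 0.0], [-0.0, -0.0, -1.0]]
wrist_force: [-0.7, 1.7, 0.4]
finger_gap: 0.0004
grip_force: 1.1
```

>>> arm_command:
  motion:
    - [[0.0001,-0.0005,0],[0,0,0],0]
    - [[0.0001,-0.0005,0],[0,0,0],0]

```text
time_s: 15.45
position: [0.5082, -0.0386, 0.2006]
tool_rot: [[0.969, 0.249, -0.001], [0.249, -0.969, 0.001], [-0.0, -0.001, -1.0]]
wrist_force: [-1.0, 4.1, 0.5]
finger_gap: 0.0004
grip_force: 2.3
```

That's the stop. One more gentle press.

>>> arm_command:
  motion:
    - [[0.0001,-0.0004,0],[0,0,0],0]
    - [[0.0001,-0.0004,0],[0,0,0],0]
    - [[0.0001,-0.0004,0],[0,0,0],0]

```text
time_s: 15.75
position: [0.5081, -0.0388, 0.2006]
tool_rot: [[0.969, 0.249, -0.001], [0.249, -0.969, 0.001], [-0.001, -0.001, -1.0]]
wrist_force: [-0.5, 5.5, 2.4]
finger_gap: 0.0007
grip_force: 3.1
```

```bash
python3 -c "
from h import *
rep('w7.png')
for q in ['cup_mid_center','cup_front_center']:
  arm.camera('top')
  for r in arm.spot_point('top',q)[:1]:
    c=r['position']-O; print('top',q,r['conf'],c@u,c@v)"
```

```text
15.75 tool lane x -0.0004 y -0.0008 z 0.2006 F along -5.47 across 0.92
cup_new_center 0.63 lane 0.0435 0.0018
top cup_front_center 0.68 0.19194919999999996 0.00597839999999996
```

View pics/w7.png

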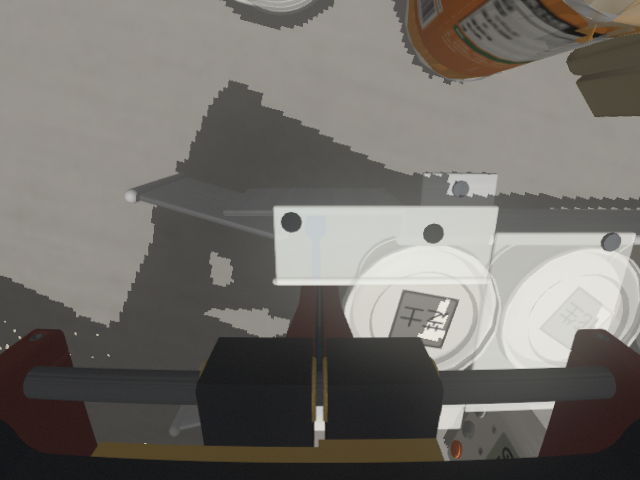

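The row is pressed home: the new cup's lid is at (422,318) against the mid cup at (575,318), and the left flap is shut at about column 316. I'll back off and rise clear.

>>> arm_command:
  motion:
    - [[-0.001,0.0039,0],[0,0,0],0]
    - [[-0.003,0.0116,0],[0,0,0],0]
    - [[-0.003,0.0116,0.02],[0,0,0],0]
    - [[-0.003,0.0116,0.06],[0,0,0],0]
    - [[-0.01,0.04,0.1],[0,0,0],0]
    - [[-0.02,0.08,0.14],[0,0,0],0]
    - [[-0.02,0.08,0.18],[0,0,0],0]
    - [[-0.02,0.08,0.18],[0,0,0],0]

```text
time_s: 16.95
position: [0.4901, 0.0421, 0.3862]
tool_rot: [[0.968, 0.251, 0.011], [0.251, -0.968, -0.001], [0.011, 0.004, -1.0]]
wrist_force: [0.3, 0.3, 0.5]
finger_gap: 0.0004
grip_force: 0.0
```

```bash
python3 -c "
from h import *
rep('w8.png')
p,W,s=wview();L=np.stack([(W-O)@u,(W-O)@v,W[...,2]],-1)
np.save('w8.npy',L)
k=(abs(L[...,2]-.049)<.004)&(L[...,0]>.14)&(L[...,0]<.23)&(abs(L[...,1])<.037)
print('front',k.sum(),cv2.minEnclosingCircle(L[k][:,:2].astype(np.float32)))
"
```

```text
16.95 tool lane x -0.0832 y 0.0019 z 0.3862 F along -0.23 across 0.37
cup_new_center 0.87 lane 0.0465 0.0037
cup_front_center 0.82 lane 0.1966 0.0032
front 4698 ((0.1851673126220703, -0.00028810277581214905), 0.056543827056884766)
```

View pics/w8.png

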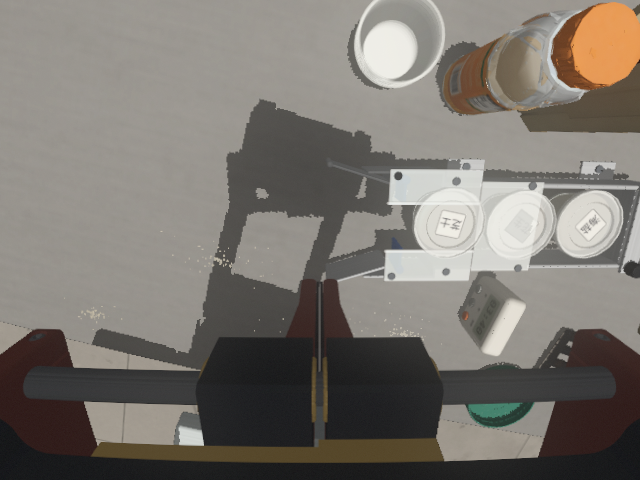

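The three cups stand upright rim to rim at (449,222), (520,224) and (590,224), with the front cup against the stop. The blue flap is shut behind the new cup at (398,243), and the bystanders are standing. Handing in.

```bash
python3 -c "
from rig import arm
print(arm.finish_job())"
```

```text
the job is handed in; nothing more can be done
None
```

The new cup is through the flaps and the row is closed up and pressed home on the stop at about 5.5 N. In the last image the visible flap was shut behind it, with cups and bystanders standing; the job is handed in and gave no verdict.

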